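# Stand the collection marker on the packed carton

### The arm

A 7-joint arm with a two-finger parallel gripper is mounted at the origin on a cart in front of the work surface, level with it; the furniture and walls round the work are solid. World frame = base frame: x ahead of the robot, y to its left, z up, the work surface at z = 0. Lengths are in m, angles in rad, forces in N, time in s.
With the tool pointing down it reaches from about 0.425 to 0.925 m from the base axis. Payload 6.8 kg.
Tool frame: the origin (TCP) lies between the finger pads; the fingertips stand 14 mm ahead of it and the grasp point (between the pads) lies 5 mm behind it; z points along the fingers, y is the line along which they close (so a half turn about z gives the same grasp; the last joint's range is limited). The gripper opens to 85 mm and grips with 20 to 120 N. Pads are 22 mm wide; open, the fingers measure 114 mm over their backs; the gripper's body (76 mm by 85 mm) begins 54 mm behind the grasp point. The pads swing forward as they close: fully open they stand 13 mm farther back than shut.
Start: joints at [1.221, 0.477, 0.022, 1.555, -0.011, 1.109, -0.083], TCP at [0.162, -0.655, 0.245] pointing down, gripper open.
Joint ranges: [-2.96, 2.96], [-0.34, 2.1], [-1.41, 1.46], [0.24, 2.44], [-1.37, 4.51], [0.17, 1.92], [-2.96, 2.96]. Speed limits (rad/s): [2.39, 2.39, 3.14, 3.14, 3.14, 3.14, 3.14].

### API

Orientations are given as a rotation vector (axis times angle).
In Python, from bench import r, imaging gives the robot as it stands.
- The arm moves only by the tool apply_moves, never from a script. Its argument "moves" is a list of rows, each a list of 2 entries, a list of its own where there are three numbers: the shift along the tool's x, y, z in cm, then the turn about the tool's z in rad. In form: [[[tx, ty, tz], roll], ...]. A call has 1 to 10 rows; each row is the pose to reach, as a shift and turn from the pose commanded when the call began, along the tool's axes at that moment; what a row does not reach only later rows make up. A row lasts 1/12 s, in which the tool goes at most 41.7 mm and 7.16 degrees, less where a joint would pass 70% of its speed; a pose out of reach is approached as far as the arm can. A call with a gripper value outside its range is refused whole. "claw" is the opening, from 0 (shut) to 1 (fully open), set as the call begins (left out, the last holds). The fingers move at their own pace and stop on an object; "grip_force" is the grip in N (left out, the last holds). Time passes only in rows, so rows that repeat a pose let the fingers close. It gives the time, the measured TCP pose, the force and the opening at its end, in the units of the state.
- r.get_obs(): the state, without advancing time (a new reading comes with each control period).
- imaging.grab_frame(name): name is "scene" or "top"; returns a dict with "frame" (384x512x3 uint8, blue, green, red), "intrinsics" (3x3 intrinsics, pixels), "k1" (the pictures are not rectified: a ray, as slopes to the right and down, at radius r is drawn at 1 + k1 r^2 times it, then the intrinsics apply), "T" (4x4, takes a point from camera to world coordinates). Camera axes: x right, y up, looking along -z (the intrinsics and any distortion apply to the point x, -y, -z); pixel columns grow to the right and rows downward; lengths in m; the calibration is good to about 2 mm. A picture is of the moment at which its call begins. There is no depth.
- r.hand_in(): hands the job in, once; it reports no verdict.
The state is a dict: "clock": time; "joints": joint angles; "qvel": joint speeds; "tau": joint torques, N m; "tcp_pos": TCP position; "orientation": TCP orientation; "contact_force": force on the tool from outside, world axes, zero at the start; "moment": the same for the moment, N m; "grip_width": finger opening in m.
Only numpy, scipy, OpenCV 4.12 (cv2) and the standard library are available. Lean on these libraries where they do the work, as an engineer would, in place of code of your own. Each camera call takes 0.05 s, during which the arm holds its last target. There are 200 camera calls.

### The job

The flat carton is ready for collection. First clear the roll of till paper off it into the low wooden tray, then take the top-heavy marker out of its leaning rest and gently stand it upright on its small foot in the middle of the carton, so that it stays standing by itself when you let go. Do not knock the marker over, and leave the tasting glass and the bottle beside it where they are.

Things in the scene. Friction and masses are not known exactly. Their poses are not given: they have to be found in the camera images.
- flat_box: Flat closed white carton lying on the desk, fixed, 201 x 270 x 24 mm (x, y, z). Origin at the centre of its underside: its top is 24 mm higher. The marker is to stand at the middle of its top.
- paper_roll: Upright white roll of till paper, 58 mm in diameter, 57 mm high, about 0.1 kg, standing on the carton near its middle. Origin at the centre of its underside, z up along the roll.
- tray: Low open square wooden tray, fixed, 130 x 130 mm outside, 22 mm high, walls and floor 6 mm. Origin at the centre of its underside. It is the left or the right neighbour of the rest, in which the marker's head reaches 0.18 m above the desk. Fixed obstacles, not listed: two dark stands over 0.4 m tall at the right, near (0.52, -0.37) and (0.62, -0.25), and more things along the back.
- tray_in (a point): Centre of the tray's inner floor, 6 mm above the desk.
- rest: Fixed wooden easel, foot plate 150 x 74 x 12 mm. Origin: centre of its underside. The marker leans in it in the rest's x-z plane, 0.45 rad (26 deg) from vertical, head towards the rest's -x (roughly to the robot), foot end at x 45, y 0, z 35 mm of the rest. Cork pads touch only the undersides of the foot and of the lowest 22 mm of the head; the marker slides out along its own axis.
- marker: Top-heavy marker, 149 mm tall, 0.2 to 0.3 kg: steel foot disc 32 mm across, 7 mm thick; stem 10 mm thick; dark wooden head, a cylinder 40 mm across, 96 to 149 mm above the foot's underside. Origin: centre of the foot's underside, z along the stem to the head. Centre of mass 110 mm up: it topples beyond 8 degrees. Grip the head along its axis, fingers closing along the rest's y.
- glass: Clear stemmed tasting glass, 63 mm across, 155 mm tall, standing loose behind the work; leave it alone. Origin at the centre of its foot.
- bottle_back: Dark wine bottle, 83 mm across, 296 mm tall, standing loose behind the work beside the glass; leave it alone. Origin at the centre of its underside.

How it is judged:
By the outcome, as a careful person would: the job done as asked, in the order asked, and still so for the second after the job is handed in, with the robot touching nothing.
It also fails if it takes over 72 s, if anything falls off the work surface, if the arm or the gripper's body presses on something with over 40 N, if the wrist force passes 120 N, or if a joint passes its speed limit or range.

## Working session

There is one attempt and no reset: what is moved stays moved. The work goes in short steps, Python scripts to look and compute and a tool call to move; the robot and the scene stay as the last step left them, time stands still between calls to the robot, and variables do not carry over. Pictures are saved under pics/ and viewed, on a budget of 10 in all, crops included, one or two more only if the job needs it, and the job is handed in when it is done.

Besides the shell and the picture viewer there is one more tool, called in YAML: its name, and indented under it one key for each argument. apply_moves: Moves the arm, as the interface text tells. Its arguments: {"type":"object","properties":{"moves":{"type":"array","items":{"type":"array"}},"claw":{"type":"number"},"grip_force":{"type":"number"}},"required":["moves"]}

```bash
mkdir -p pics; ls
cat > h.py <<'E'
import numpy as np, cv2
from bench import r, imaging
from scipy.spatial.transform import Rotation as R
def grab(n,save=None):
    d=imaging.grab_frame(n)
    if save: cv2.imwrite('pics/'+save,d['frame'])
    return d
def ray(d,u,v):
    K=np.array(d['intrinsics']);T=np.array(d['T']);k=d['k1']
    p=np.array([(u-K[0,2])/K[0,0],(v-K[1,2])/K[1,1]]);q=p.copy()
    for _ in range(30): q=p/(1+k*(q@q))
    return T[:3,3],T[:3,:3]@np.array([q[0],-q[1],-1])
def onz(d,u,v,z):
    o,v_=ray(d,u,v);return o+v_*(z-o[2])/v_[2]
def proj(d,P):
    K=np.array(d['intrinsics']);T=np.array(d['T'])
    c=T[:3,:3].T@(np.array(P)-T[:3,3]);q=np.array([c[0],-c[1]])/-c[2];q=q*(1+d['k1']*(q@q))
    return K[0,0]*q[0]+K[0,2],K[1,1]*q[1]+K[1,2]
def tri(d1,p1,d2,p2):
    o1,a=ray(d1,*p1);o2,b=ray(d2,*p2)
    s=np.linalg.lstsq(np.c_[a,-b],o2-o1,rcond=None)[0]
    return (o1+a*s[0]+o2+b*s[1])/2, np.linalg.norm(o1+a*s[0]-o2-b*s[1])
E
python3 - <<'E'
from h import *
np.set_printoptions(precision=4,suppress=True)
for n in("scene","top"):
    d=grab(n,n+'0.png');print(n,d['T'],d['intrinsics'],d['k1'])
o=r.get_obs();print(o)
E
```

```text
pics
scene [[-0.7458  0.4336 -0.5058  0.0455]
 [-0.6662 -0.4862  0.5655  0.7611]
 [-0.0007  0.7587  0.6514  0.7603]
 [ 0.      0.      0.      1.    ]] [[463.2064   0.     258.0985]
 [  0.     463.2064 192.1524]
 [  0.       0.       1.    ]] -0.09135646818815692
top [[-0.0083  0.9951 -0.0986  0.4951]
 [-1.     -0.0079  0.0041  0.1183]
 [ 0.0033  0.0987  0.9951  1.0032]
 [ 0.      0.      0.      1.    ]] [[395.5672   0.     253.3431]
 [  0.     395.5672 189.2682]
 [  0.       0.       1.    ]] -0.07548338488583356
{'clock': 0.1, 'joints': array([ 1.2209,  0.4777,  0.0223,  1.5563, -0.0115,  1.1093, -0.0831]), 'qvel': array([ 0.0001, -0.003 , -0.0017, -0.0031, -0.0009,  0.0005, -0.0017]), 'tau': array([  0.005 , -59.7766,   1.614 , -28.1958,   0.0129,   0.0051,
        -0.    ]), 'tcp_pos': array([ 0.1615, -0.6549,  0.2445]), 'orientation': array([-3.1171, -0.3787,  0.0004]), 'contact_force': array([-0.8001,  0.8874, -0.63  ]), 'moment': array([-0.0695,  0.0315,  0.0056]), 'grip_width': 0.08508436733305771}
```

View pics/scene0.png

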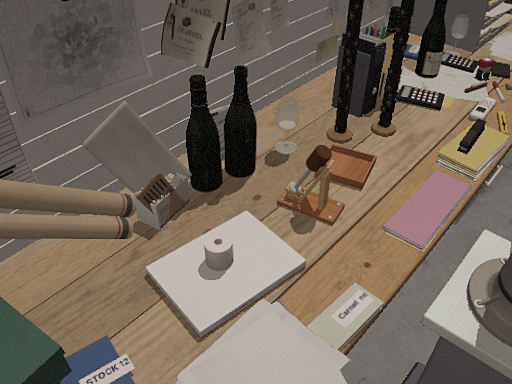

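View pics/top0.png

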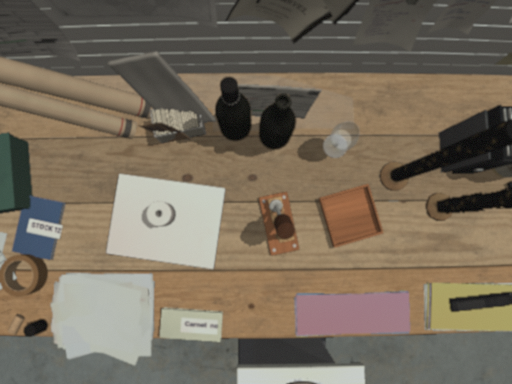

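The scene view shows the carton (roll at 218,252), the rest with the marker (head 318,158), and the tray right of the rest (349,166). In the top view the carton has corners near (120,175), (224,186), (213,268) and (107,252), the roll is at (158,213), the head at (284,227), the rest plate about (279,223) and the tray (350,215).

Run:
```python
from h import *
np.set_printoptions(precision=4,suppress=True)
t=grab('top');s=grab('scene')
ht=cv2.cvtColor(t['frame'],cv2.COLOR_BGR2HSV);hs=cv2.cvtColor(s['frame'],cv2.COLOR_BGR2HSV)
for p in [(350,215),(322,205),(262,210),(290,245),(284,227),(280,160),(235,240),(130,200),(158,213),(148,213)]: print('t',p,ht[p[1],p[0]],t['frame'][p[1],p[0]])
for p in [(318,158),(300,205),(218,255),(200,290),(330,215)]: print('s',p,hs[p[1],p[0]])
def quad(d,m,seed,z):
    n,l,st,c=cv2.connectedComponentsWithStats(m)
    k=l[seed[1],seed[0]];mm=(l==k).astype(np.uint8)
    cs=max(cv2.findContours(mm,0,1)[0],key=cv2.contourArea)
    P=np.array([onz(d,*p[0],z)[:2] for p in cs])
    rc=cv2.minAreaRect((P*1000).astype(np.float32));return st[k],rc
m=((ht[...,1]<40)&(ht[...,2]>120)).astype(np.uint8)
print('carton',quad(t,m,(130,200),.024))
m=((ht[...,1]>125)&(ht[...,0]<12)).astype(np.uint8)
print('tray',quad(t,m,(350,215),.022))
cv2.imwrite('pics/m.png',np.hstack([cv2.resize(t['frame'][170:280,230:390],None,fx=5,fy=5,interpolation=2)]))
```

```text
t (350, 215) [ 12 137 147] [ 68  99 147]
t (322, 205) [ 13 137 115] [ 53  79 115]
t (262, 210) [ 12 137 134] [ 62  90 134]
t (290, 245) [ 11 139 149] [ 68  99 149]
t (284, 227) [ 12 136  71] [33 48 71]
t (280, 160) [ 17  82 134] [ 91 115 134]
t (235, 240) [ 18  84 161] [108 139 161]
t (130, 200) [ 33  15 199] [187 199 198]
t (158, 213) [13 26 89] [80 84 89]
t (148, 213) [ 28  17 199] [186 198 199]
s (318, 158) [ 11 164  45]
s (300, 205) [ 10 140  89]
s (218, 255) [ 11  30 120]
s (200, 290) [ 14  22 194]
s (330, 215) [ 12  77 156]
carton (array([ 106,  174,  119,   95, 8843], dtype=int32), ((516.8961181640625, 333.57403564453125), (273.1428527832031, 202.73434448242188), 81.72782897949219))
tray (array([     0,      0,    512,    384, 196178], dtype=int32), ((610.4600830078125, 104.63018798828125), (1418.54443359375, 1019.5626831054688), 89.6781005859375))
```

View pics/m.png

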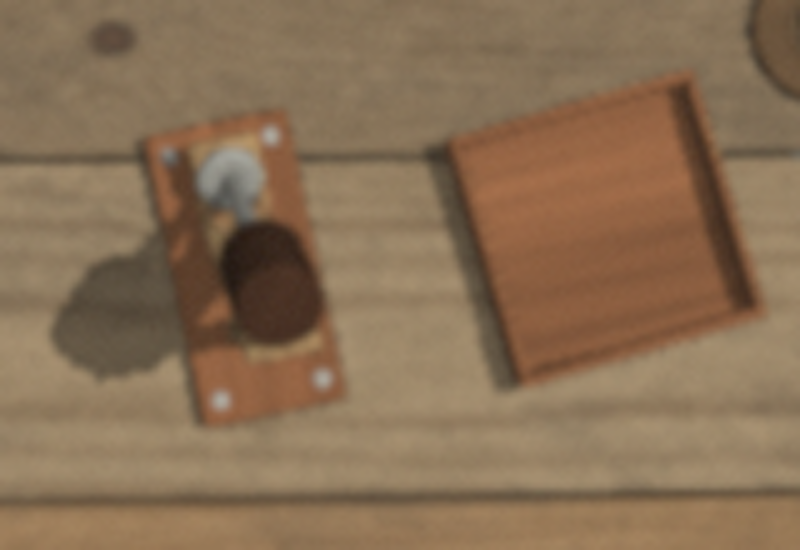

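The enlarged crop shows rest plate corners (crop px) near (147,137), (287,110), (343,398), (202,426), tray rim corners (450,142), (690,72), (762,312), (517,386), and the head's end face centred near (277,299).

```bash
cat >> h.py <<'E'
def hole(d,x0,y0,w=7):
    g=cv2.cvtColor(d['frame'],cv2.COLOR_BGR2GRAY).astype(float)[y0-w:y0+w+1,x0-w:x0+w+1]
    wt=np.clip(np.median(g)-25-g,0,None);yy,xx=np.mgrid[-w:w+1,-w:w+1]
    return x0+(wt*xx).sum()/wt.sum(),y0+(wt*yy).sum()/wt.sum()
E
python3 - <<'E'
from h import *
np.set_printoptions(precision=4,suppress=True)
t=grab('top');s=grab('scene')
f=lambda a:[(230+x/5-.4,170+y/5-.4) for x,y in a]
for n,a,z in(('rest',[(147,137),(287,110),(343,398),(202,426)],.012),('tray',[(450,142),(690,72),(762,312),(517,386)],.022)):
    P=np.array([onz(t,*p,z)[:2] for p in f(a)]);c=P.mean(0)
    e=[np.linalg.norm(P[i]-P[i-1]) for i in range(4)]
    ex=(P[0]+P[1]-P[2]-P[3]);print(n,c,e,'yaw x',np.arctan2(ex[1],ex[0]))
    print(n,'in scene',[np.round(proj(s,[*p,z])) for p in P])
    if n=='rest':
        y=np.arctan2(ex[1],ex[0]);Rz=R.from_euler('z',y).as_matrix()
        foot=np.r_[c,0]+Rz@[.045,0,.035];ax=Rz@[-np.sin(.45),0,np.cos(.45)]
        for h in (0,.096,.1225,.149): print(h,foot+ax*h,'top',proj(t,foot+ax*h),'scene',proj(s,foot+ax*h))
ht=hole(t,158,213);hs=hole(s,218,242,6);print('hole',ht,hs,onz(t,*ht,.081),tri(t,ht,s,hs))
c=np.hstack([cv2.resize(s['frame'][120:240,250:390],None,fx=4,fy=4,interpolation=2)[:480],cv2.resize(s['frame'][220:280,190:250],None,fx=4,fy=4,interpolation=2).repeat(2,0)[:480]])
cv2.imwrite('pics/s1.png',c)
E
```

```text
rest [0.5081 0.052 ] [np.float64(0.14652152285854517), np.float64(0.07186204911285404), np.float64(0.1464374256690689), np.float64(0.07158012152038087)] yaw x 0.17711040204616876
rest in scene [array([277., 199.]), array([291., 183.]), array([344., 203.]), array([332., 221.])]
0 [0.5524 0.0599 0.035 ] top (np.float64(275.68679027315534), np.float64(204.77172128484932)) scene (np.float64(294.96176926308607), np.float64(187.85605261065555))
0.096 [0.5113 0.0526 0.1214] top (np.float64(281.5479772824638), np.float64(220.8750210922556)) scene (np.float64(313.0736570907725), np.float64(165.00395705403352))
0.1225 [0.5    0.0505 0.1453] top (np.float64(283.3804829004324), np.float64(225.91242188377134)) scene (np.float64(318.50820384218656), np.float64(158.14104931242088))
0.149 [0.4886 0.0485 0.1692] top (np.float64(285.32094503545693), np.float64(231.24798989096996)) scene (np.float64(324.1491287595906), np.float64(151.01454093615354))
tray [ 0.5258 -0.1276] [np.float64(0.1249678903752734), np.float64(0.12703491818694812), np.float64(0.12477473013288833), np.float64(0.12882595763354052)] yaw x 0.25398579431445684
tray in scene [array([316., 169.]), array([332., 144.]), array([375., 156.]), array([362., 183.])]
hole (np.float64(158.4505076142132), np.float64(212.90143824027072)) (np.float64(217.49682683590208), np.float64(241.33227561196736)) [0.5327 0.3369 0.081 ] (array([0.5332, 0.3375, 0.0797]), np.float64(0.0011280314615658414))
```

View pics/s1.png

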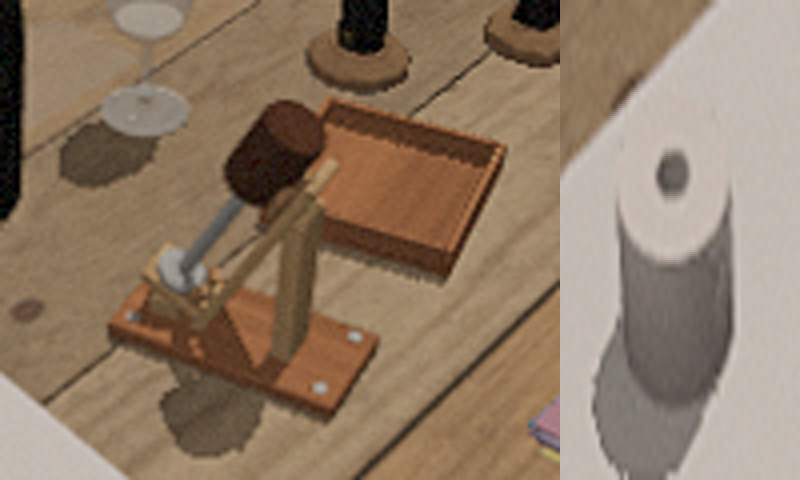

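The model of the marker's end face projects to (324,151), which matches the picture. Moves only allow shift and roll, so the tool always points down. I'll grip the head vertically and pivot the marker upright against the carton's front wall. The next step is a move planner.

```bash
cat >> h.py <<'E'
def plan(p,rv,pts):
    """pts: (x,y,z,yaw of tool x) -> rows from commanded pose p,rv"""
    M=R.from_rotvec(rv).as_matrix()
    y0=np.arctan2(M[1,0],M[0,0])
    for q in pts:
        s=M.T@(np.array(q[:3])-p)*100
        a=(q[3]-y0+np.pi/2)%np.pi-np.pi/2
        print(q,'->',np.round(s,2),'roll(+/-pi)',round(-a,3))
E
python3 - <<'E'
from h import *
np.set_printoptions(precision=4,suppress=True)
o=r.get_obs();M=R.from_rotvec(o['orientation']).as_matrix();print(M)
t=grab('top')
g=[onz(t,*p,0) for p in((337,150),(235,138),(278,147),(395,175),(438,206))];print(np.array(g))
plan(np.array([.162,-.655,.245]),o['orientation'],[(.29,-.36,.30,.177),(.43,-.1,.30,.177),(.46,.15,.3,.177),(.533,.337,.2,.177)])
E
```

```text
[[ 0.9709  0.2394 -0.0002]
 [ 0.2394 -0.9709  0.0005]
 [-0.     -0.0006 -1.    ]]
[[ 0.6949 -0.103   0.    ]
 [ 0.7281  0.1605  0.    ]
 [ 0.7036  0.0497  0.    ]
 [ 0.6287 -0.2525  0.    ]
 [ 0.5473 -0.3629  0.    ]]
(0.29, -0.36, 0.3, 0.177) -> [ 19.49 -25.58  -5.49] roll(+/-pi) 0.065
(0.43, -0.1, 0.3, 0.177) -> [ 39.31 -47.47  -5.48] roll(+/-pi) 0.065
(0.46, 0.15, 0.3, 0.177) -> [ 48.2  -71.03  -5.46] roll(+/-pi) 0.065
(0.533, 0.337, 0.2, 0.177) -> [ 59.77 -87.43   4.55] roll(+/-pi) 0.065
```

apply_moves:
  moves:
    - [[0,0,-5.5],0]
    - [[19.5,-25.6,-5.5],0.06]
    - [[19.5,-25.6,-5.5],0.06]
    - [[19.5,-25.6,-5.5],0.06]
    - [[19.5,-25.6,-5.5],0.06]
    - [[19.5,-25.6,-5.5],0.06]
    - [[19.5,-25.6,-5.5],0.06]
    - [[19.5,-25.6,-5.5],0.06]
    - [[19.5,-25.6,-5.5],0.06]
    - [[19.5,-25.6,-5.5],0.06]
  claw: 1

```text
clock: 1.18
tcp_pos: [0.2928, -0.3545, 0.3009]
orientation: [-3.127, -0.299, -0.002]
contact_force: [0.0, 0.5, 0.5]
grip_width: 0.0855
```

apply_moves:
  moves:
    - [[18.5,-23,0],0]
    - [[18.5,-23,0],0]
    - [[18.5,-23,0],0]
    - [[18.5,-23,0],0]
    - [[18.5,-23,0],0]
    - [[18.5,-23,0],0]
    - [[18.5,-23,0],0]
    - [[26,-47,0],0]
    - [[26,-47,0],0]
    - [[26,-47,0],0]

```text
clock: 2.02
tcp_pos: [0.4444, 0.022, 0.3005]
orientation: [3.129, 0.284, 0.001]
contact_force: [1.6, -0.5, -0.0]
grip_width: 0.0851
```

Run:
```python
from h import *
o=r.get_obs();print(o['tcp_pos'],o['joints'],o['qvel'])
plan(o['tcp_pos'],o['orientation'],[(.533,.337,.3,.177),(.533,.337,.2,.177),(.533,.337,.06,.177)])
```

```text
[0.4443625  0.02195179 0.30054465] [ 0.36830838  0.07434407 -0.5784533   1.9754719   0.04574338  1.10354401
 -1.61925729] [-0.66822087  0.17630207 -0.50629874 -0.15769394  0.13996873  0.01809789
 -1.22343485]
(0.533, 0.337, 0.3, 0.177) -> [ 14.39 -29.39   0.06] roll(+/-pi) 0.004
(0.533, 0.337, 0.2, 0.177) -> [ 14.38 -29.4   10.06] roll(+/-pi) 0.004
(0.533, 0.337, 0.06, 0.177) -> [ 14.37 -29.4   24.06] roll(+/-pi) 0.004
```

apply_moves:
  moves:
    - [[13.5,-28,0],0]
    - [[13.5,-28,0],0]
    - [[13.5,-28,0],0]
    - [[13.5,-28,0],0]
    - [[13.5,-28,0],0]
    - [[13.5,-28,0],0]
    - [[13.5,-28,4],0]
    - [[13.5,-28,10],0]
    - [[13.5,-28,10],0]
    - [[13.5,-28,10],0]

```text
clock: 2.85
tcp_pos: [0.5231, 0.3198, 0.1924]
orientation: [3.124, 0.289, -0.017]
contact_force: [-1.5, -1.6, -0.2]
grip_width: 0.0856
```

apply_moves:
  moves:
    - [[0,0,0],0]
    - [[0,0,0],0]
    - [[0,0,0],0]

```text
clock: 3.1
tcp_pos: [0.5278, 0.32, 0.203]
orientation: [-3.128, -0.283, -0.006]
contact_force: [-0.2, -0.8, 0.0]
grip_width: 0.0851
```

Run:
```python
from h import *
o=r.get_obs();print(o['tcp_pos'],o['joints'])
plan(o['tcp_pos'],o['orientation'],[(.533,.337,.12,.177),(.533,.337,.06,.177)])
t=grab('top','t2.png')
```

```text
[0.52775151 0.31998706 0.20296355] [-0.15876751  0.50501222 -0.66225553  1.71000852  0.35286235  1.04464591
 -2.32989635]
(0.533, 0.337, 0.12, 0.177) -> [ 0.79 -1.57  8.3 ] roll(+/-pi) 0.003
(0.533, 0.337, 0.06, 0.177) -> [ 0.77 -1.57 14.3 ] roll(+/-pi) 0.003
```

apply_moves:
  moves:
    - [[0.8,-1.6,4],0]
    - [[0.8,-1.6,8],0]
    - [[0.8,-1.6,11],0]
    - [[0.8,-1.6,13],0]
    - [[0.8,-1.6,14.5],0]
    - [[0.8,-1.6,14.5],0]
    - [[0.8,-1.6,14.5],0]

```text
clock: 3.73
tcp_pos: [0.5321, 0.3374, 0.0565]
orientation: [-3.128, -0.284, -0.002]
contact_force: [0.4, 0.6, 1.3]
grip_width: 0.0848
```

apply_moves:
  moves:
    - [[0,0,0],0]
    - [[0,0,0],0]
    - [[0,0,0],0]
    - [[0,0,0],0]
    - [[0,0,0],0]
    - [[0,0,0],0]
    - [[0,0,0],0]
    - [[0,0,0],0]
  claw: 0
  grip_force: 30

```text
clock: 4.4
tcp_pos: [0.5324, 0.3381, 0.0575]
orientation: [-3.128, -0.284, -0.005]
contact_force: [0.4, -1.7, 7.0]
grip_width: 0.0576
```

Run:
```python
from h import *
o=r.get_obs();print(o['tcp_pos'],o['joints'],o['grip_width'],o['contact_force'])
z=o['tcp_pos'][2]
plan(o['tcp_pos'],o['orientation'],[(.533,.337,.25,.177),(.46,.12,.25,.177),(.45,-.08,.25,.177),(.526,-.1275,.15,.177),(.526,-.1275,z-.016,.177)])
grab('scene','s2.png')
```

```text
[0.53240754 0.33811678 0.05752008] [-0.25353588  0.6955094  -0.57202939  1.77090632  0.49575114  0.8195037
 -2.4544597 ] 0.05760035968018287 [ 0.38999401 -1.74799344  6.99485263]
(0.533, 0.337, 0.25, 0.177) -> [  0.1    0.1  -19.25] roll(+/-pi) 0.004
(0.46, 0.12, 0.25, 0.177) -> [-11.    20.13 -19.3 ] roll(+/-pi) 0.004
(0.45, -0.08, 0.25, 0.177) -> [-15.59  39.62 -19.33] roll(+/-pi) 0.004
(0.526, -0.1275, 0.15, 0.177) -> [-9.   45.67 -9.32] roll(+/-pi) 0.004
(0.526, -0.1275, np.float64(0.0415200839884927), 0.177) -> [-9.04 45.68  1.53] roll(+/-pi) 0.004
```

View pics/s2.png

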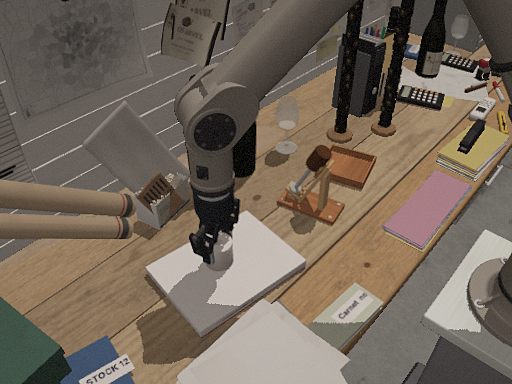

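The roll is held between the pads (near 218,255), and nothing else has moved. Lifting it and carrying it round in front of the rest to the tray.

apply_moves:
  moves:
    - [[0,0,-4],0]
    - [[0,0,-8],0]
    - [[0,0,-12],0]
    - [[0,0,-16],0]
    - [[0,0,-20],0]
    - [[-11,20,-20],0]
    - [[-11,20,-20],0]
    - [[-11,20,-20],0]
    - [[-11,20,-20],0]
    - [[-11,20,-20],0]

```text
clock: 5.28
tcp_pos: [0.4645, 0.1381, 0.256]
orientation: [3.128, 0.286, 0.002]
contact_force: [-0.1, -0.8, -1.1]
grip_width: 0.0571
```

apply_moves:
  moves:
    - [[0,0,0],0]
    - [[-4.6,19.5,0],0]
    - [[-4.6,19.5,0],0]
    - [[-4.6,19.5,0],0]
    - [[-4.6,19.5,0],0]
    - [[-4.6,19.5,0],0]
    - [[-4.6,19.5,0],0]
    - [[-4.6,19.5,0],0]

```text
clock: 5.95
tcp_pos: [0.4554, -0.0621, 0.2559]
orientation: [3.128, 0.278, 0.001]
contact_force: [0.6, 0.2, -1.3]
grip_width: 0.0571
```

Run:
```python
from h import *
o=r.get_obs();print(o['tcp_pos'],o['joints'],o['grip_width'],o['contact_force'])
z=o['tcp_pos'][2]
plan(o['tcp_pos'],o['orientation'],[(.526,-.1275,.25,.177),(.526,-.1275,.12,.177),(.526,-.1275,.042,.177)])
```

```text
[ 0.45542373 -0.06212863  0.2558677 ] [ 0.52523487  0.15124832 -0.5717239   2.00603217  0.09733663  1.009352
 -1.48671925] 0.05709237685580599 [ 0.56803955  0.23909419 -1.32533698]
(0.526, -0.1275, 0.25, 0.177) -> [5.79 7.68 0.6 ] roll(+/-pi) 0.0
(0.526, -0.1275, 0.12, 0.177) -> [ 5.78  7.67 13.6 ] roll(+/-pi) 0.0
(0.526, -0.1275, 0.042, 0.177) -> [ 5.78  7.66 21.4 ] roll(+/-pi) 0.0
```

apply_moves:
  moves:
    - [[6.5,6,0],0]
    - [[6.5,6,0],0]
    - [[6.5,6,0],0]
    - [[6.5,6,4],0]
    - [[6.5,6,8],0]
    - [[6.5,6,12],0]
    - [[6.5,6,15],0]
    - [[6.5,6,15],0]
    - [[6.5,6,15],0]
    - [[6.5,6,15],0]

```text
clock: 6.78
tcp_pos: [0.5321, -0.1064, 0.1074]
orientation: [3.128, 0.288, 0.005]
contact_force: [0.7, 0.2, -0.4]
grip_width: 0.0571
```

Run:
```python
from h import *
o=r.get_obs();print(o['tcp_pos'],o['joints'],o['grip_width'],o['contact_force'])
plan(o['tcp_pos'],o['orientation'],[(.526,-.1275,.042,.177)])
t=grab('scene');t=grab('top');cv2.imwrite('pics/c3.png',np.vstack([grab('scene')['frame'][100:220,200:440],t['frame'][150:290,250:490]]))
```

```text
[ 0.53208211 -0.10642656  0.10737312] [ 0.45889482  0.47979584 -0.47265199  1.96632766  0.30868118  0.76236876
 -1.58040003] 0.05713506583424363 [ 0.7111509   0.22595447 -0.35176798]
(0.526, -0.1275, 0.042, 0.177) -> [-1.    1.96  6.53] roll(+/-pi) 0.006
```

View pics/c3.png

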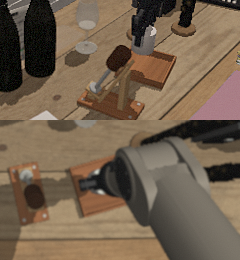

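The roll hangs above the tray, slightly left of its centre. Shifting, lowering and releasing.

apply_moves:
  moves:
    - [[-1,2,2],0]
    - [[-1,2,4],0]
    - [[-1,2,5],0]
    - [[-1,2,6],0]
    - [[-1,2,6.4],0]
    - [[-1,2,6.7],0]
    - [[-1,2,6.7],0]
    - [[-1,2,6.7],0]

```text
clock: 7.6
tcp_pos: [0.5244, -0.1283, 0.04]
orientation: [3.128, 0.287, 0.0]
contact_force: [-5.6, 0.7, 11.3]
grip_width: 0.0574
```

apply_moves:
  moves:
    - [[0,0,0],0]
    - [[0,0,0],0]
    - [[0,0,0],0]
    - [[0,0,0],0]
    - [[0,0,0],0]
    - [[0,0,-2],0]
    - [[0,0,-5],0]
    - [[0,0,-9],0]
    - [[0,0,-13],0]
    - [[0,0,-17],0]
  claw: 1

```text
clock: 8.43
tcp_pos: [0.5236, -0.1289, 0.2099]
orientation: [-3.128, -0.286, 0.001]
contact_force: [0.3, -0.8, -0.4]
grip_width: 0.0853
```

Run:
```python
from h import *
o=r.get_obs();print(o['tcp_pos'],o['orientation'],o['grip_width'],o['contact_force'])
```

```text
[ 0.52355462 -0.12887446  0.20985639] [-3.12795868e+00 -2.85577657e-01  1.14442865e-03] 0.08533100402587263 [ 0.25391459 -0.82509557 -0.42916742]
```

apply_moves:
  moves:
    - [[0,0,-4],-0.1]
    - [[0,0,-9],-0.2]
    - [[0,0,-9],-0.3]
    - [[0,0,-9],-0.42]
    - [[0,0,-9],-0.54]
    - [[0,0,-9],-0.66]
    - [[0,0,-9],-0.78]
    - [[0,0,-9],-0.9]
    - [[0,0,-9],-1.02]
    - [[0,0,-9],-1.14]

```text
clock: 9.27
tcp_pos: [0.5239, -0.1291, 0.2982]
orientation: [-2.474, -1.936, 0.0]
contact_force: [-0.3, 0.1, -0.6]
grip_width: 0.0853
```

apply_moves:
  moves:
    - [[0,0,0],-0.12]
    - [[0,0,0],-0.24]
    - [[0,0,0],-0.36]
    - [[0,0,0],-0.48]
    - [[0,0,0],-0.6]
    - [[0,0,0],-0.72]
    - [[0,0,0],-0.84]
    - [[0,0,0],-0.96]
    - [[0,0,0],-1.08]
    - [[0,0,0],-1.2]

```text
clock: 10.1
tcp_pos: [0.5239, -0.1291, 0.2982]
orientation: [-0.949, -2.995, 0.0]
contact_force: [0.1, 0.2, 0.3]
grip_width: 0.0849
```

apply_moves:
  moves:
    - [[0,0,0],-0.12]
    - [[0,0,0],-0.24]
    - [[0,0,0],-0.36]
    - [[0,0,0],-0.48]
    - [[0,0,0],-0.6]
    - [[0,0,0],-0.72]
    - [[0,0,0],-0.8]
    - [[0,0,0],-0.8]
    - [[0,0,0],-0.8]
    - [[0,0,0],-0.8]

```text
clock: 10.93
tcp_pos: [0.524, -0.1292, 0.2982]
orientation: [0.279, -3.129, -0.0]
contact_force: [0.6, 0.7, -0.0]
grip_width: 0.0851
```

```bash
sed -i 's/-np.round/-np.round/' h.py
python3 - <<'E'
from h import *
np.set_printoptions(precision=4,suppress=True)
o=r.get_obs();print(o['tcp_pos'],o['orientation'],o['joints'])
M=R.from_rotvec(o['orientation']).as_matrix();print(M)
c=np.array([.5081,.052,0]);Rz=R.from_euler('z',.177).as_matrix()
ax=Rz@[-np.sin(.45),0,np.cos(.45)]
P=c+Rz@[.045,0,.035]+ax*.134
tc=P+np.array([0,0,-.005]);print('pinch',P,'tcp',tc)
Q=[(*(tc+[0,0,.13]),.177),(*tc,.177)]
plan(o['tcp_pos'],o['orientation'],Q); np.save('tc.npy',tc)
grab('top','t4.png');
E
```

```text
[ 0.524  -0.1292  0.2982] [ 0.2786 -3.129  -0.0001] [ 1.0113  0.4096 -1.1303  1.7629  0.3933  1.2221  1.5227]
[[-0.9843 -0.1767 -0.0002]
 [-0.1767  0.9843  0.    ]
 [ 0.0002  0.0001 -1.    ]]
pinch [0.495  0.0497 0.1557] tcp [0.495  0.0497 0.1507]
(np.float64(0.4950221845355793), np.float64(0.0496607466654726), np.float64(0.2806599117152587), 0.177) -> [-0.31 18.11  1.76] roll(+/-pi) 0.001
(np.float64(0.4950221845355793), np.float64(0.0496607466654726), np.float64(0.1506599117152587), 0.177) -> [-0.31 18.11 14.76] roll(+/-pi) 0.001
```

View pics/t4.png

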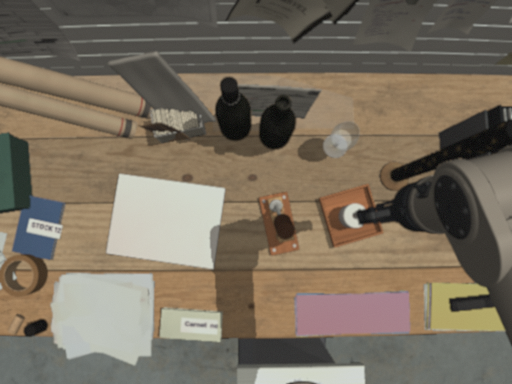

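The roll stands in the tray at (353,215), and the marker and the rest of the scene are unmoved. Moving over the marker head and then down.

apply_moves:
  moves:
    - [[-0.3,4,0],0]
    - [[-0.3,8,0],0]
    - [[-0.3,12,0],0]
    - [[-0.3,16,0],0]
    - [[-0.3,18.1,0],0]
    - [[-0.3,18.1,3],0]
    - [[-0.3,18.1,6],0]
    - [[-0.3,18.1,6],0]
    - [[-0.3,18.1,6],0]
    - [[-0.3,18.1,6],0]

```text
clock: 11.82
tcp_pos: [0.4953, 0.0498, 0.2396]
orientation: [-0.281, 3.128, 0.001]
contact_force: [-0.1, 0.3, 0.0]
grip_width: 0.0853
```

Run:
```python
from h import *
np.set_printoptions(precision=4,suppress=True)
o=r.get_obs();print(o['tcp_pos'],o['joints'])
tc=np.load('tc.npy');plan(o['tcp_pos'],o['orientation'],[(*tc,.177)])
```

```text
[0.4953 0.0498 0.2396] [ 0.7094  0.4009 -1.1441  1.9241  0.4145  1.0801  1.1435]
(np.float64(0.4950221845355793), np.float64(0.0496607466654726), np.float64(0.1506599117152587), 0.177) -> [ 0.04 -0.01  8.89] roll(+/-pi) 0.002
```

apply_moves:
  moves:
    - [[0,0,2],0]
    - [[0,0,4],0]
    - [[0,0,6],0]
    - [[0,0,7.5],0]
    - [[0,0,8.9],0]
    - [[0,0,8.9],0]
    - [[0,0,8.9],0]

```text
clock: 12.4
tcp_pos: [0.4951, 0.0495, 0.15]
orientation: [-0.282, 3.128, 0.0]
contact_force: [0.9, 0.4, 0.5]
grip_width: 0.0858
```

apply_moves:
  moves:
    - [[0,0,0],0]
    - [[0,0,0],0]
    - [[0,0,0],0]
    - [[0,0,0],0]
    - [[0,0,0],0]
    - [[0,0,0],0]
    - [[0,0,0],0]
    - [[0,0,0],0]
    - [[0,0,0],0]
    - [[0,0,0],0]
  claw: 0
  grip_force: 40

```text
clock: 13.23
tcp_pos: [0.495, 0.0494, 0.1502]
orientation: [-0.283, 3.128, -0.001]
contact_force: [-1.8, -2.6, 6.2]
grip_width: 0.0392
```

Run:
```python
from h import *
np.set_printoptions(precision=4,suppress=True)
o=r.get_obs();print(o['tcp_pos'],o['contact_force'],o['moment'],o['grip_width'])
s=grab('scene');t=grab('top')
cv2.imwrite('pics/c5.png',np.hstack([cv2.resize(s['frame'][110:230,250:390],None,fx=3,fy=3,interpolation=2),cv2.resize(t['frame'][170:290,230:350],None,fx=3,fy=3,interpolation=2)]))
```

```text
[0.495  0.0494 0.1502] [-1.8363 -2.6485  6.1536] [-0.1568  0.3474  0.1563] 0.03918340368009635
```

View pics/c5.png

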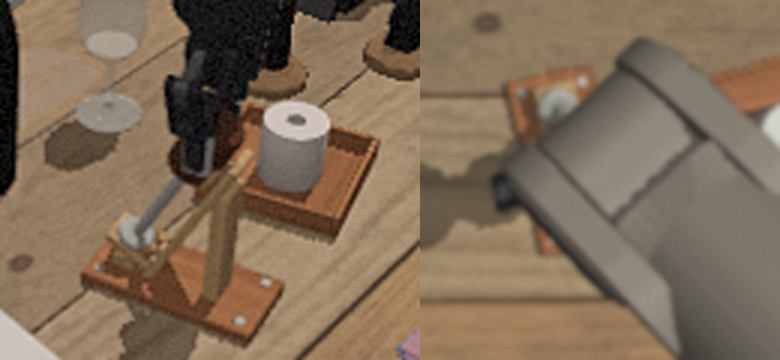

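Gripped at 39 mm. The foot is still in its saddle and the roll is upright in the tray. Sliding the marker out along its axis.

apply_moves:
  moves:
    - [[0,0,0],0]
    - [[0,0,0],0]
    - [[0.4,0,-0.9],0]
    - [[0.9,0,-1.8],0]
    - [[1.3,0,-2.7],0]
    - [[2,0,-4],0]
    - [[2.6,0,-5.4],0]
    - [[3.5,0,-7.2],0]
    - [[4.3,0,-9],0]
    - [[4.3,0,-12],0]
  grip_force: 60

```text
clock: 14.17
tcp_pos: [0.4481, 0.0413, 0.2683]
orientation: [0.284, -3.122, 0.002]
contact_force: [0.1, -0.5, -2.0]
grip_width: 0.0384
```

Run:
```python
from h import *
np.set_printoptions(precision=4,suppress=True)
o=r.get_obs();print(o['tcp_pos'],o['contact_force'],o['moment'],o['grip_width'],o['joints'])
e=np.array([.9895,-.144,0]);l=np.array([.144,.9895,0])
C=np.array([.5169,.3336,0])-.1005*e-.06*l+[0,0,.019];print('contact',C)
def tcp(th,back=0): return C+e*(-(.134*np.sin(th)+.016*np.cos(th))-back)+[0,0,.134*np.cos(th)-.016*np.sin(th)-.005]
a=tcp(.45,.015)
plan(o['tcp_pos'],o['orientation'],[(a[0],a[1],o['tcp_pos'][2],-.144),(*a,-.144)])
s=grab('scene');t=grab('top')
cv2.imwrite('pics/c6.png',np.hstack([cv2.resize(s['frame'][70:270,220:400],None,fx=2,fy=2,interpolation=2),cv2.resize(t['frame'][150:350,100:300],None,fx=2,fy=2,interpolation=2)]))
print(proj(t,C))
```

```text
[0.4481 0.0413 0.2683] [ 0.1125 -0.5118 -1.9771] [-0.0822 -0.0391  0.0109] 0.03841002624561182 [ 0.8646  0.2767 -1.2422  1.9794  0.2945  1.096   1.2468]
contact [0.4088 0.2887 0.019 ]
(np.float64(0.3220434864111421), np.float64(0.30132972507003086), np.float64(0.26829893540545885), -0.144) -> [ 7.71 27.85  0.03] roll(+/-pi) 0.325
(np.float64(0.3220434864111421), np.float64(0.30132972507003086), np.float64(0.12770046316947903), -0.144) -> [ 7.62 27.86 14.09] roll(+/-pi) 0.325
(np.float64(183.21940976525207), np.float64(264.026874922237))
```

View pics/c6.png

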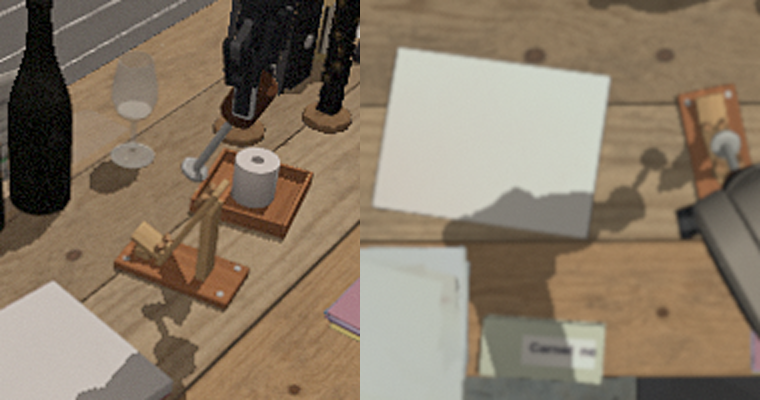

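The marker hangs clear, still leaning, with its foot at about (317,152) in the scene view. The wall point near (183,264) in the top view is free. Moving there.

apply_moves:
  moves:
    - [[1,4,0],0.04]
    - [[2,8,0],0.1]
    - [[3,11,0],0.15]
    - [[4,14,0],0.2]
    - [[5,17,0],0.25]
    - [[6,20,0],0.3]
    - [[7,24,0],0.32]
    - [[7.7,27.9,0],0.32]
    - [[7.7,27.9,0],0.32]
    - [[7.7,27.9,0],0.32]

```text
clock: 15.1
tcp_pos: [0.3233, 0.3049, 0.2691]
orientation: [-0.206, -3.134, 0.0]
contact_force: [0.5, -0.9, -3.1]
grip_width: 0.0382
```

apply_moves:
  moves:
    - [[0,0,2],0]
    - [[0,0,4],0]
    - [[0,0,6],0]
    - [[0,0,8],0]
    - [[0,0,8],0]
    - [[0,0,8],0]

```text
clock: 15.6
tcp_pos: [0.3263, 0.3006, 0.1887]
orientation: [-0.221, -3.132, 0.004]
contact_force: [0.3, 0.7, -2.4]
grip_width: 0.0388
```

```bash
cat >> h.py <<'E'
e=np.array([.9895,-.144,0]);l=np.array([.144,.9895,0])
C=np.array([.4088,.2887,.019])
def tcp(th,back=0): return C+e*(-(.134*np.sin(th)+.016*np.cos(th))-back)+[0,0,.134*np.cos(th)-.016*np.sin(th)-.005]
E
python3 - <<'E'
from h import *
np.set_printoptions(precision=4,suppress=True)
o=r.get_obs();print(o['tcp_pos'],o['contact_force'],o['moment'],o['grip_width'],o['joints'])
plan(o['tcp_pos'],o['orientation'],[(*tcp(.45,.015),-.144)])
s=grab('scene');t=grab('top')
g=o['tcp_pos']+[0,0,.005]
ax=-np.sin(.45)*e+[0,0,np.cos(.45)]
f=g-ax*.134
print('foot pred',f,proj(s,f),proj(t,f))
u,v=map(int,proj(s,g-ax*.08))
cv2.imwrite('pics/c7.png',cv2.resize(s['frame'][v-60:v+60,u-60:u+60],None,fx=4,fy=4,interpolation=2));print(u-60,v-60)
E
```

```text
[0.3263 0.3006 0.1887] [ 0.3062  0.6918 -2.3534] [ 0.006  -0.0169 -0.0477] 0.03882249085795541 [ 0.0955  0.3751 -1.1478  2.0877  0.4248  0.9419  0.1438]
(np.float64(0.3220282364111421), np.float64(0.30132772507003086), np.float64(0.12770046316947903), -0.144) -> [0.42 0.03 6.1 ] roll(+/-pi) 0.003
foot pred [0.384  0.2922 0.073 ] (np.float64(289.67640033886954), np.float64(268.79942169679896)) (np.float64(177.66448315223766), np.float64(276.8602811462857))
239 199
```

View pics/c7.png

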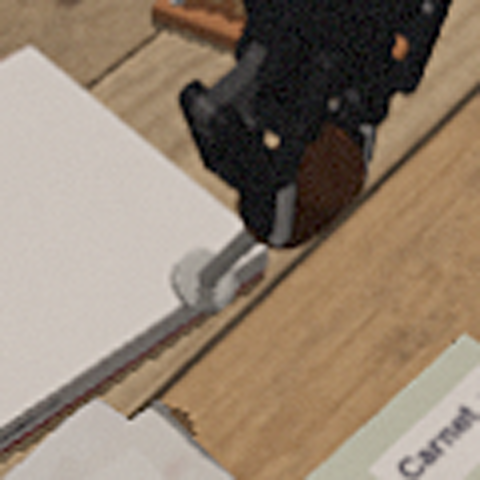

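The foot shows at crop (203,280). Prediction was (203,279), so the lean in the grip is still 0.45 rad. Lowering next to the carton wall, then pivoting with a lighter grip.

apply_moves:
  moves:
    - [[0.4,0,2],0]
    - [[0.4,0,4],0]
    - [[0.4,0,5],0]
    - [[0.4,0,6.1],0]
    - [[0.4,0,6.1],0]
    - [[0.4,0,6.1],0]
    - [[0.4,0,6.1],0]
  grip_force: 25

```text
clock: 16.28
tcp_pos: [0.323, 0.3037, 0.1291]
orientation: [0.219, 3.133, 0.002]
contact_force: [0.3, 0.1, -1.8]
grip_width: 0.0384
```

Run:
```python
from h import *
np.set_printoptions(precision=4,suppress=True)
o=r.get_obs();print(o['tcp_pos'],o['contact_force'],o['moment'],o['grip_width'],o['joints'])
plan(o['tcp_pos'],o['orientation'],[(*tcp(th),-.144) for th in (.45,.35,.25,.15,.05,0)])
s=grab('scene')
g=o['tcp_pos']+[0,0,.005]
ax=-np.sin(.45)*e+[0,0,np.cos(.45)]
print([np.round(proj(s,g-ax*h)) for h in (.134,.1)])
```

```text
[0.323  0.3037 0.1291] [ 0.294   0.1048 -1.7697] [-0.0134  0.017   0.0304] 0.038373935677761276 [-0.0152  0.4624 -1.0532  2.1463  0.5522  0.8325  0.019 ]
(np.float64(0.33687073641114207), np.float64(0.29916772507003087), np.float64(0.12770046316947903), -0.144) -> [-1.44 -0.25  0.15] roll(+/-pi) 0.004
(np.float64(0.3484620022262596), np.float64(0.29748087082306074), np.float64(0.13438957860226153), -0.144) -> [-2.61 -0.26 -0.52] roll(+/-pi) 0.004
(np.float64(0.3606561453700421), np.float64(0.2957062810173966), np.float64(0.13987580116115403), -0.144) -> [-3.84 -0.26 -1.07] roll(+/-pi) 0.004
(np.float64(0.37333132599504465), np.float64(0.29386168676777524), np.float64(0.14410431432385207), -0.144) -> [-5.12 -0.27 -1.49] roll(+/-pi) 0.004
(np.float64(0.38636089788631983), np.float64(0.29196551865019704), np.float64(0.14703286818459463), -0.144) -> [-6.44 -0.27 -1.78] roll(+/-pi) 0.004
(np.float64(0.392968), np.float64(0.291004), np.float64(0.148), -0.144) -> [-7.11 -0.27 -1.88] roll(+/-pi) 0.004
[array([289., 290.]), array([295., 285.])]
```

apply_moves:
  moves:
    - [[-0.8,0,0.1],0]
    - [[-1.4,0,0.1],0]
    - [[-1.8,0,-0.1],0]
    - [[-2.2,0,-0.3],0]
    - [[-2.6,0,-0.5],0]
    - [[-3,0,-0.7],0]
    - [[-3.4,0,-0.9],0]
    - [[-3.8,0,-1.1],0]
    - [[-3.8,0,-1.1],0]
    - [[-3.8,0,-1.1],0]

```text
clock: 17.17
tcp_pos: [0.3604, 0.2976, 0.1394]
orientation: [0.22, 3.134, -0.0]
contact_force: [-4.0, -0.2, -2.6]
grip_width: 0.0384
```

Run:
```python
from h import *
np.set_printoptions(precision=4,suppress=True)
o=r.get_obs();print(o['tcp_pos'],o['contact_force'],o['moment'],o['grip_width'])
plan(o['tcp_pos'],o['orientation'],[(*tcp(th),-.144) for th in (.25,.15,.05,0)])
s=grab('scene','s8.png')
g=o['tcp_pos']+[0,0,.005]
for th in (.45,.25):
  ax=-np.sin(th)*e+[0,0,np.cos(th)]
  print(th,[np.round(proj(s,g-ax*h)) for h in (.134,.1)])
f=s['frame'].astype(int)
hsv=cv2.cvtColor(s['frame'],cv2.COLOR_BGR2HSV)
u,v=map(int,proj(s,g-(-np.sin(.25)*e+[0,0,np.cos(.25)])*.134))
print(u,v);sub=s['frame'][v-16:v+14:2,u-20:u+20:2];print(hsv[v-16:v+14:2,u-20:u+20:2,1]);print(hsv[v-16:v+14:2,u-20:u+20:2,2])
```

```text
[0.3604 0.2976 0.1394] [-4.0144 -0.1884 -2.5684] [0.2738 1.3086 0.0028] 0.038392421842391944
(np.float64(0.3606561453700421), np.float64(0.2957062810173966), np.float64(0.13987580116115403), -0.144) -> [-0.05 -0.19 -0.05] roll(+/-pi) 0.004
(np.float64(0.37333132599504465), np.float64(0.29386168676777524), np.float64(0.14410431432385207), -0.144) -> [-1.33 -0.19 -0.47] roll(+/-pi) 0.004
(np.float64(0.38636089788631983), np.float64(0.29196551865019704), np.float64(0.14703286818459463), -0.144) -> [-2.65 -0.2  -0.76] roll(+/-pi) 0.004
(np.float64(0.392968), np.float64(0.291004), np.float64(0.148), -0.144) -> [-3.31 -0.2  -0.86] roll(+/-pi) 0.004
0.45 [array([276., 275.]), array([282., 270.])]
0.25 [array([285., 285.]), array([288., 278.])]
284 285
[[ 21  19  19  20  21  20  21  20  21  21  19  21  21  55 203 255 195 196
  121 125]
 [ 21  20  20  20  20  20  20  20  20  20  20  18  29  21  21  28  65 138
  101  91]
 [ 20  22  21  20  19  17  19  20  20  19  18  23  25   9  24  58 111  94
  101 100]
 [ 22  20  19  21  20  21  19  21  17  20  25  20  24  18 107 104  95  91
   96 105]
 [ 21
[... 1506 characters left out ...]
  84 158
  170 169]
 [204 205 207 213 167  99 126 176 179 143  92  79 172 172  93  79 165 169
  168 168]
 [204 208 205 121 106 103 115 171 176 154  89 121 178 167 116 168 165 167
  166 166]
 [214 165  97 105 110  99  79 164 176 145 105 158 178 146 150 163 169 162
  166 167]
 [118 106 107 104  92 107 111  93 156 112 106 136 151 152 171 170 166 167
  171 168]
 [107 109  91  93  99 151 103  97  94 100  99 114  82 146 160 166 167 173
  169 161]
 [109  68 100 133 173 105  99  93 103  68  77  99 101 169 166 166 170 168
  163 170]
 [ 89  93 174 167 164  90  99 101  76  82 103 105 100 171 171 177 164 163
  163 166]
 [ 92 174 165 160 156 133  94  72  79  99 110  98 142 167 166 170 166 172
  167 160]]
```

The foot now projects at about (284,287), against (285,285) predicted for 0.25 rad, with only 4 N on the wall. The pivot works, so continuing to upright.

apply_moves:
  moves:
    - [[-0.4,0,-0.1],0]
    - [[-0.9,0,-0.3],0]
    - [[-1.3,0,-0.5],0]
    - [[-1.8,0,-0.6],0]
    - [[-2.2,0,-0.7],0]
    - [[-2.6,0,-0.8],0]
    - [[-3,0,-0.8],0]
    - [[-3.3,0,-0.9],0]
    - [[-3.3,0,-0.9],0]
    - [[-3.3,0,-0.9],0]

```text
clock: 18.05
tcp_pos: [0.3931, 0.293, 0.1483]
orientation: [0.22, 3.134, -0.0]
contact_force: [-3.8, 1.1, -3.2]
grip_width: 0.0385
```

Run:
```python
from h import *
np.set_printoptions(precision=4,suppress=True)
o=r.get_obs();print(o['tcp_pos'],o['contact_force'],o['moment'],o['grip_width'],o['joints'])
plan(o['tcp_pos'],o['orientation'],[(*tcp(th),-.144) for th in (0,)])
s=grab('scene');t=grab('top')
g=o['tcp_pos']+[0,0,.005]
for th in (.2,.1,0,-.1):
  ax=-np.sin(th)*e+[0,0,np.cos(th)]
  print(th,[np.round(proj(s,g-ax*h),1) for h in (.134,.08)])
u,v=map(int,proj(s,g-[0,0,.08]))
cv2.imwrite('pics/c9.png',cv2.resize(s['frame'][v-60:v+60,u-60:u+60],None,fx=5,fy=5,interpolation=2));print(u-60,v-60)
```

```text
[0.3931 0.293  0.1483] [-3.8009  1.1198 -3.1693] [ 0.2064  1.2225 -0.0113] 0.03849239922869076 [ 0.065   0.5028 -1.0365  2.0301  0.5501  0.9168  0.1618]
(np.float64(0.392968), np.float64(0.291004), np.float64(0.148), -0.144) -> [-0.02 -0.2   0.03] roll(+/-pi) 0.004
0.2 [array([275.9, 275.2]), array([280.2, 261.1])]
0.1 [array([280.2, 279.8]), array([283. , 263.9])]
0 [array([284.7, 284.1]), array([285.7, 266.5])]
-0.1 [array([289.2, 288. ]), array([288.6, 268.8])]
225 206
```

View pics/c9.png

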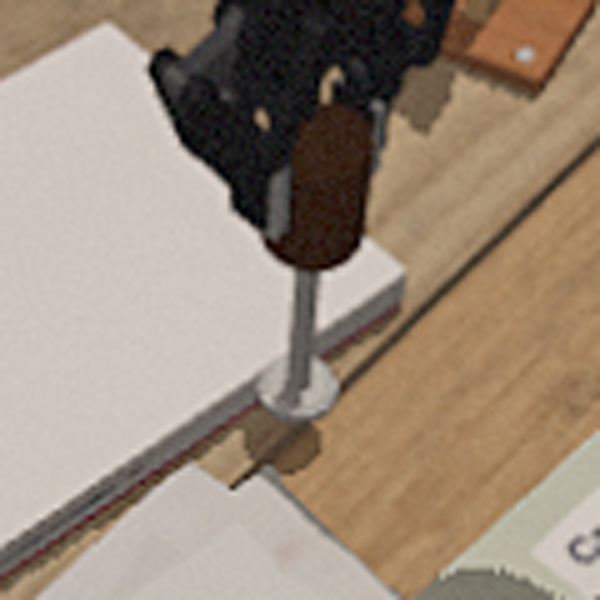

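The marker hangs upright: stem from crop (310,270) to the foot at (298,388), within about 2–3°. Backing off the wall, lifting, and moving over the carton's middle.

apply_moves:
  moves:
    - [[0.5,0,0],0]
    - [[1,0,-1],0]
    - [[1,0,-2.5],0]
    - [[1,0,-4],0]
    - [[-1,1,-5],0]
    - [[-3.5,2.5,-5],0]
    - [[-6,4,-5],0]
    - [[-8.5,5,-5],0]
    - [[-10.5,5.8,-5],0]
    - [[-11.7,5.8,-5],0]

```text
clock: 18.98
tcp_pos: [0.5198, 0.3352, 0.1995]
orientation: [0.221, 3.131, 0.003]
contact_force: [0.2, 0.4, -1.6]
grip_width: 0.0387
```

apply_moves:
  moves:
    - [[0,0,0.5],0]
    - [[0,0,1.2],0]
    - [[0,0,1.8],0]
    - [[0,0,1.8],0]
    - [[0,0,1.8],0]
    - [[0,0,1.8],0]

```text
clock: 19.48
tcp_pos: [0.5161, 0.3344, 0.1805]
orientation: [0.218, 3.134, -0.0]
contact_force: [0.1, 0.1, -2.6]
grip_width: 0.0384
```

```bash
cat > stem.py <<'E'
from h import *
np.set_printoptions(precision=4,suppress=True)
o=r.get_obs();print(o['tcp_pos'],o['contact_force'],o['grip_width'],o['joints'])
plan(o['tcp_pos'],o['orientation'],[(.5169,.3336,.153,-.144)])
s=grab('scene','s10.png');g=o['tcp_pos']+[0,0,.005]
gray=cv2.cvtColor(s['frame'],cv2.COLOR_BGR2GRAY).astype(float)
p0=np.array(proj(s,g-[0,0,.120]));p1=np.array(proj(s,g-[0,0,.05]))
pts=[]
for v in range(int(p1[1])+1,int(p0[1])+1):
    uc=p0[0]+(p1[0]-p0[0])*(v-p0[1])/(p1[1]-p0[1]); us=np.arange(int(uc)-7,int(uc)+9)
    w=np.clip(165-gray[v,us],0,None); 
    if w.sum()>50: pts.append((v,(w*us).sum()/w.sum(),w.sum()))
pts=np.array(pts);print(pts.T)
k=np.polyfit(pts[:,0],pts[:,1],1);vv=np.array([p0[1],p1[1]])
print('obs',np.polyval(k,vv),vv)
for th in (.1,.05,0,-.05,-.1):
  ax=-np.sin(th)*e+[0,0,np.cos(th)]
  A=np.array([proj(s,g-ax*h) for h in (.124,.05)]);kk=np.polyfit(A[:,1],A[:,0],1)
  print(th,np.polyval(kk,vv),'slope',kk[0],'foot',proj(s,g-ax*.134))
print('slope obs',k[0])
E
python3 stem.py
```

```text
[0.5161 0.3344 0.1805] [ 0.1132  0.0552 -2.618 ] 0.03839434540911343 [ 0.0088  0.6406 -0.9762  1.719   0.5877  1.1047  0.2797]
(0.5169, 0.3336, 0.153, -0.144) -> [-0.09 -0.06  2.75] roll(+/-pi) 0.005
[[ 225.      226.      227.      228.      229.      230.      231.
   232.      233.      234.      235.      236.      237.      238.
   239.      240.      241.      242.      243.      244.      245.
   246.      247.      248.      249.    ]
 [ 222.6865  222.372   222.8977  223.3011  223.3823  223.3401  223.3045
   223.3394  223.4032  223.5086  223.4574  223.6005  223.6364  223.6077
   223.7377  223.7147  223.7101  223.7059  223.754   223.7155  223.7582
   224.      223.9974  223.9911  223.8533]
 [1949.     1672.      772.      435.      361.      397.      381.
   386.      372.      350.      352.      368.      385.      390.
   366.      375.      376.      374.      374.      362.      364.
   371.      383.      451.      443.    ]]
obs [224.1035 222.9305] [249.4892 224.7654]
0.1 [221.6671 221.9445] slope -0.011222475937481014 foot (np.float64(221.6607731107561), np.float64(250.16119886749624))
0.05 [223.5374 222.7641] slope 0.03127815042858385 foot (np.float64(223.62342385274405), np.float64(252.19468053255918))
0 [225.2683 223.5225] slope 0.07061332952511659 foot (np.float64(225.5980995644977), np.float64(254.13774514629978))
-0.05 [226.8825 224.2297] slope 0.10730083135854161 foot (np.float64(227.58136418088253), np.float64(255.98583270327978))
-0.1 [228.3989 224.8939] slope 0.1417658380189217 foot (np.float64(229.56967783625242), np.float64(257.73438032773447))
slope obs 0.04744423553848654
```

Subpixel stem slope gives 0.045 rad (2.6°) of lean towards the robot. I'll touch down with the foot lightly and push the head 6 mm forward to square it.

apply_moves:
  moves:
    - [[0.5,-0.1,0.7],0]
    - [[0.5,-0.1,1.4],0]
    - [[0.5,-0.1,2],0]
    - [[0.5,-0.1,2.4],0]
    - [[0.5,-0.1,2.6],0]
    - [[0.5,-0.1,2.7],0]
    - [[0.5,-0.1,2.8],0]
    - [[0.5,-0.1,2.8],0]
    - [[0.5,-0.1,2.8],0]
  grip_force: 20

```text
clock: 20.28
tcp_pos: [0.5118, 0.3339, 0.1526]
orientation: [0.22, 3.134, -0.0]
contact_force: [-0.6, -1.6, -0.5]
grip_width: 0.0384
```

```bash
python3 stem.py | grep -v '^ *\[*\[ *22\|^   2'
```

```text
[0.5118 0.3339 0.1526] [-0.5901 -1.641  -0.5381] 0.03842310301406094 [-0.0058  0.665  -0.9559  1.7507  0.6173  1.0576  0.2503]
(0.5169, 0.3336, 0.153, -0.144) -> [-0.51  0.04 -0.04] roll(+/-pi) 0.004
[[ 236.      237.      238.      239.      240.      241.      242.
 [2100.     1735.     1054.      492.      339.      369.      370.
   356.      359.      355.      357.      360.      344.      348.
   350.      362.      349.      359.      354.      336.      327.
   361.      394.      426.    ]]
obs [226.608  225.3617] [259.6217 235.8867]
0.1 [224.0004 224.4093] slope -0.017227990105229504 foot (np.float64(223.99308289875685), np.float64(260.10799086624075))
0.05 [225.862  225.2245] slope 0.026857048536438916 foot (np.float64(225.9308724556609), np.float64(262.14108735392136))
0 [227.5779 225.9759] slope 0.06749620953581899 foot (np.float64(227.88072597843518), np.float64(264.0876677503569))
-0.05 [229.1723 226.6739] slope 0.10526023196629068 foot (np.float64(229.83923250937184), np.float64(265.94322081265625))
-0.1 [230.6648 227.3273] slope 0.14061457451641632 foot (np.float64(231.8028799399147), np.float64(267.7032331230865))
slope obs 0.05250655200073008
```

apply_moves:
  moves:
    - [[0,0,0.1],0]
    - [[-0.1,0,0.1],0]
    - [[-0.2,0,0.1],0]
    - [[-0.3,0,0.1],0]
    - [[-0.4,0,0.1],0]
    - [[-0.5,0,0.1],0]
    - [[-0.6,0,0.1],0]
    - [[-0.6,0,0.1],0]
    - [[-0.6,0,0.1],0]

```text
clock: 21.08
tcp_pos: [0.5165, 0.3337, 0.1521]
orientation: [-0.218, -3.133, 0.0]
contact_force: [-4.5, -2.2, 6.8]
grip_width: 0.0388
```

```bash
sed -i 's/^pts=np.array(pts);print(pts.T)/pts=np.array(pts);pts=pts[(pts[:,2]<385)];print(pts[:,1])/' stem.py; python3 stem.py
```

```text
[0.5165 0.3337 0.1521] [-4.502  -2.1521  6.7565] 0.03882818064953224 [-0.0052  0.6713 -0.9537  1.7408  0.6184  1.0624  0.2579]
(0.5169, 0.3336, 0.153, -0.144) -> [-0.04 -0.01 -0.09] roll(+/-pi) 0.005
[224.8761 224.9322 224.9693 225.0874 225.1897 225.1977 225.1954 225.3116
 225.5259 225.5169 225.6361 225.6921 225.6831 225.7095 225.7847 225.8786
 225.9613 226.0202 226.2249]
obs [226.2326 224.5727] [258.5495 234.8302]
0.1 [222.4864 222.8018] slope -0.01329601464309288 foot (np.float64(222.48087804491922), np.float64(259.05248126170716))
0.05 [224.3295 223.6087] slope 0.030385131714358332 foot (np.float64(224.40751047735895), np.float64(261.0762542374879))
0 [226.0289 224.3527] slope 0.07066637352567243 foot (np.float64(226.34574657994415), np.float64(263.01345067609213))
-0.05 [227.6084 225.0441] slope 0.10811016303931974 foot (np.float64(228.29218602441117), np.float64(264.85957279013127))
-0.1 [229.0875 225.6914] slope 0.143175477824303 foot (np.float64(230.243328349431), np.float64(266.6101215883767))
slope obs 0.06998357481849894
```

Slope 0.0700 against 0.0707 for vertical: the marker is upright with its foot flat on the carton. Relaxing the press, then opening in two stages.

apply_moves:
  moves:
    - [[0.02,0,-0.04],0]
    - [[0.03,0,-0.08],0]
    - [[0.03,0,-0.08],0]
    - [[0.03,0,-0.08],0]
    - [[0.03,0,-0.08],0]

```text
clock: 21.55
tcp_pos: [0.5174, 0.3338, 0.1523]
orientation: [0.219, 3.134, 0.002]
contact_force: [-1.6, 0.8, 2.4]
grip_width: 0.0386
```

apply_moves:
  moves:
    - [[0,0,0],0]
    - [[0,0,0],0]
    - [[0,0,0],0]
    - [[0,0,0],0]
    - [[0,0,0],0]
    - [[0,0,0],0]
  claw: 0.52

```text
clock: 22.05
tcp_pos: [0.5175, 0.3331, 0.1521]
orientation: [0.22, 3.134, -0.0]
contact_force: [-0.5, -0.6, 0.3]
grip_width: 0.0445
```

```bash
python3 stem.py
```

```text
[0.5175 0.3331 0.1521] [-0.5392 -0.5949  0.2502] 0.0444807659863714 [-0.0046  0.6712 -0.9527  1.7406  0.6195  1.0615  0.258 ]
(0.5169, 0.3336, 0.153, -0.144) -> [ 0.07  0.04 -0.09] roll(+/-pi) 0.004
[222.6254 222.7075 222.6803 222.7446 222.8781 222.9598 223.1077 223.2006
 223.1375 223.3283 223.4784 223.6343 223.653  223.717  223.8149 223.9543
 224.1009 224.2035 224.241  224.3553]
obs [224.5403 222.2735] [258.1569 234.4402]
0.1 [222.351 222.658] slope -0.01294463478812621 foot (np.float64(222.34550806505908), np.float64(258.6660954208918))
0.05 [224.191  223.4635] slope 0.03067199750141845 foot (np.float64(224.26985434228473), np.float64(260.6866748011955))
0 [225.8878 224.2063] slope 0.07089904483039725 foot (np.float64(226.20574809941226), np.float64(262.620643199062))
-0.05 [227.4652 224.8967] slope 0.1082970086726618 foot (np.float64(228.14979111115122), np.float64(264.46350741399874))
-0.1 [228.9424 225.5432] slope 0.14332337813331075 foot (np.float64(230.09848520979207), np.float64(266.2107733933027))
slope obs 0.09557804277797856
```

apply_moves:
  moves:
    - [[0,0,0],0]
    - [[0,0,0],0]
    - [[0,0,0],0]
    - [[0,0,0],0]
    - [[0,0,0],0]
    - [[0,0,0],0]
    - [[0,0,0],0]
    - [[0,0,0],0]

```text
clock: 22.77
tcp_pos: [0.5173, 0.3332, 0.1521]
orientation: [-0.219, -3.134, 0.0]
contact_force: [-0.6, 0.5, 0.3]
grip_width: 0.0447
```

```bash
python3 stem.py;python3 -c "
import cv2;f=cv2.imread('pics/s10.png')[190:290,160:280];cv2.imwrite('pics/c11.png',cv2.resize(f,None,fx=5,fy=5,interpolation=2))"
```

```text
[0.5173 0.3332 0.1521] [-0.6321  0.4951  0.3053] 0.04472692987912247 [-0.0047  0.6711 -0.9529  1.7407  0.6194  1.0616  0.2581]
(0.5169, 0.3336, 0.153, -0.144) -> [ 0.05  0.03 -0.09] roll(+/-pi) 0.004
[222.7257 222.7103 222.7454 222.8607 222.9802 223.1133 223.1607 223.1638
 223.3075 223.4955 223.6082 223.6997 223.6967 223.8199 223.9263 224.0352
 224.1265 224.1826 224.1595 224.3854]
obs [224.5669 222.397 ] [258.2143 234.4967]
0.1 [222.3748 222.6833] slope -0.013006364214546505 foot (np.float64(222.36931977075855), np.float64(258.72257892595286))
0.05 [224.2153 223.4891] slope 0.030620409191532794 foot (np.float64(224.2940489816308), np.float64(260.74366024058435))
0 [225.9126 224.2321] slope 0.07085604663269425 foot (np.float64(226.23033539362817), np.float64(262.6781342969788))
-0.05 [227.4903 224.9226] slope 0.10826134110484546 foot (np.float64(228.1747804265154), np.float64(264.52150715424256))
-0.1 [228.9679 225.5693] slope 0.14329400476862178 foot (np.float64(230.1238855251976), np.float64(266.2692839639684))
slope obs 0.09148629195768358
```

View pics/c11.png

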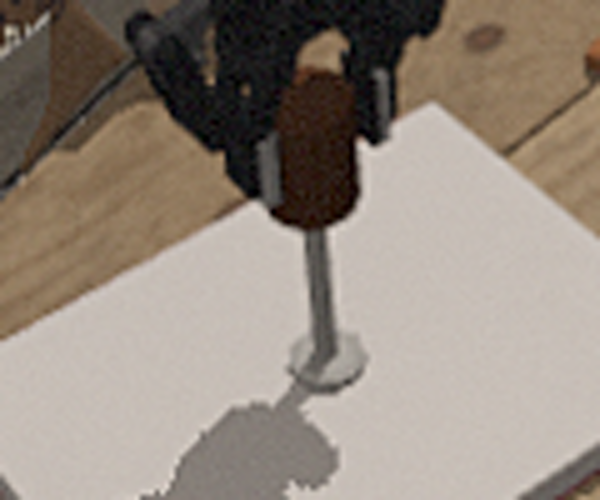

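The marker stands with a flat-looking foot at crop (328,362). The head lies close to the left finger, with a larger gap on the right, and may be leaning on that finger by about 1°. I'll shift the hand 2.5 mm left to centre it and re-measure.

apply_moves:
  moves:
    - [[0,0.05,0],0]
    - [[0,0.1,0],0]
    - [[0,0.15,0],0]
    - [[0,0.2,0],0]
    - [[0,0.25,0],0]
    - [[0,0.25,0],0]
    - [[0,0.25,0],0]
    - [[0,0.25,0],0]
    - [[0,0.25,0],0]

```text
clock: 23.57
tcp_pos: [0.5177, 0.3355, 0.1521]
orientation: [0.22, 3.134, -0.0]
contact_force: [-0.4, -0.8, 0.4]
grip_width: 0.0446
```

```bash
python3 stem.py
```

```text
[0.5177 0.3355 0.1521] [-0.4409 -0.7603  0.4155] 0.04460365128529966 [-0.0094  0.6733 -0.9518  1.7367  0.6201  1.0635  0.2557]
(0.5169, 0.3336, 0.153, -0.144) -> [ 0.06 -0.2  -0.09] roll(+/-pi) 0.004
[223.2134 223.2465 223.3245 223.4496 223.5552 223.6476 223.7147 223.6856
 223.6685 223.8148 223.949  223.9359 224.0231 224.2    224.2257 224.1529
 224.2953 224.6176 224.6378 224.7382]
obs [224.759  222.9613] [258.7684 235.0523]
0.1 [221.4449 221.6964] slope -0.01060157757530982 foot (np.float64(221.44079383157003), np.float64(259.267568400269))
0.05 [223.2799 222.4997] slope 0.03289420821909219 foot (np.float64(223.3642201024316), np.float64(261.2928666711035))
0 [224.9717 223.2404] slope 0.07300154584215877 foot (np.float64(225.29898728860638), np.float64(263.231630114725))
-0.05 [226.5441 223.9286] slope 0.11028112539172326 foot (np.float64(227.2416983974862), np.float64(265.07935867496366))
-0.1 [228.0163 224.573 ] slope 0.14519042412447655 foot (np.float64(229.18885665604023), np.float64(266.83155086809984))
slope obs 0.07580060113603382
```

The slope is now 0.0758 against 0.073 for vertical. The marker stands free on its foot and is centred between the fingers. Opening fully and rising.

apply_moves:
  moves:
    - [[0,0,0],0]
    - [[0,0,0],0]
    - [[0,0,0],0]
    - [[0,0,0],0]
    - [[0,0,0],0]
    - [[0,0,-0.5],0]
    - [[0,0,-1.2],0]
    - [[0,0,-2.2],0]
    - [[0,0,-3.5],0]
    - [[0,0,-5],0]
  claw: 1

```text
clock: 24.45
tcp_pos: [0.5176, 0.3357, 0.2035]
orientation: [-0.219, -3.134, -0.0]
contact_force: [0.5, 0.9, -0.8]
grip_width: 0.0857
```

apply_moves:
  moves:
    - [[0,0,-2],0]
    - [[0,0,-4],0]
    - [[0,0,-7],0]
    - [[4,0,-10],0]
    - [[7,0,-10],0]
    - [[10,0,-10],0]
    - [[10,0,-10],0]
    - [[10,0,-10],0]

```text
clock: 25.12
tcp_pos: [0.4171, 0.3505, 0.3041]
orientation: [0.214, 3.131, 0.0]
contact_force: [1.6, -0.4, 0.2]
grip_width: 0.0855
```

Run:
```python
from h import *
np.set_printoptions(precision=4,suppress=True)
o=r.get_obs();print(o['clock'],o['tcp_pos'],o['contact_force'])
s=grab('scene','s12.png');t=grab('top','t12.png')
c=np.array([.5169,.3336,0])
for h in (.024,.173): print(h,proj(s,c+[0,0,h]),proj(t,c+[0,0,h]))
for d,n in((s,'s'),(t,'t')):
    hsv=cv2.cvtColor(d['frame'],cv2.COLOR_BGR2HSV)
    m=((hsv[...,2]<85)&(hsv[...,1]>100)).astype(np.uint8)
    u,v=map(int,proj(d,c+[0,0,.14])); k=np.zeros_like(m);k[v-25:v+25,u-20:u+20]=1
    ys,xs=np.nonzero(m*k);print(n,'head',xs.mean(),ys.mean(),len(xs),'pred mid-head',proj(d,c+[0,0,.1465]))
cv2.imwrite('pics/c12.png',np.hstack([s['frame'][130:330,140:400],t['frame'][100:300,95:395]]))
```

```text
25.1167 [0.4171 0.3505 0.3041] [ 1.5904 -0.4203  0.2009]
0.024 (np.float64(226.2227970129468), np.float64(262.60829010245374)) (np.float64(165.07647662165107), np.float64(220.19500835633357))
0.173 (np.float64(222.51480489706427), np.float64(210.0288680335494)) (np.float64(149.63822514329667), np.float64(218.69726931470288))
s head 221.24470588235295 222.0329411764706 425 pred mid-head (np.float64(223.228662037433), np.float64(220.24900922250342))
t head 152.16666666666666 218.03030303030303 198 pred mid-head (np.float64(152.7704405470182), np.float64(219.00192002648947))
```

View pics/c12.png

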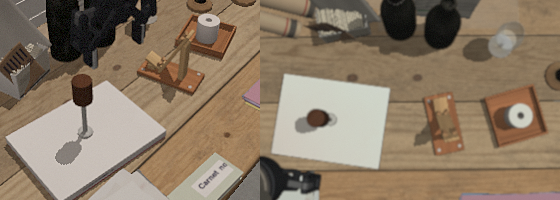

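The marker stands alone at the carton's middle (scene head at 221,222), the roll is upright in the tray, and the glass and bottle look untouched. Handing in.

```bash
python3 -c "
from h import *
print(r.hand_in())"
```

```text
the job is handed in; nothing more can be done
None
```

The job is handed in at about 25 s of the 72 s allowed. I moved the roll off the carton into the tray, then stood the marker upright in the middle of the carton.

- **How the marker was stood up:** The moves allow no tilting of the tool. I gripped the head with the tool vertical and slid the marker out along its axis. I then pivoted it in a light grip with its foot against the carton's front wall (about 4 N). A 2.6° lean remained, so I pushed the head 6 mm forward with the foot pressed lightly on the carton, which squared it.
- **One wobble on release:** At partial opening the marker moved about 3 mm and leaned about 1° on one finger. I moved the hand 2.5 mm to centre it, and the measured stem slope came back to 0.076, against 0.073 for vertical. Only then did I open fully and rise.
- **Final checks:** In the last pictures the marker stands alone with its head within 1–3 pixels (about 2–5 mm) of the point above the carton's middle. The roll stands in the tray and the hand is clear. The glass and bottle look unmoved by eye in the last pictures; I did not measure them.
- **Forces:** The wrist force stayed below about 13 N in every reading.

I viewed 12 pictures, two over the budget.

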